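Slide a bare drive along the rail onto the dock's connector and latch it

ROBOT

A 6-joint arm with a two-finger parallel gripper is mounted at the origin on a cart in front of the work surface, level with it; the furniture and walls round the work are solid. World frame = base frame: x ahead of the robot, y to its left, z up, the work surface at z = 0. Lengths are in mm, angles in rad, forces in N, time in s.
With the tool pointing down it reaches from about 300 to 750 mm from the base axis. Payload 8.5 kg.
Tool frame: the origin (TCP) lies midway between the tips of the shut fingers; the grasp point (between the pads) lies 19 mm behind it (grip_point_offset is the z of the grasp point in the tool frame, in mm); z points along the fingers, y is the line along which they close (so a half turn about z gives the same grasp; the last joint's range is limited). The gripper opens to 85 mm and grips with 20 to 120 N. Pads are 22 mm wide; open, the fingers measure 114 mm over their backs; the gripper's body (76 mm by 85 mm) begins 54 mm behind the grasp point. The pads swing forward as they close: fully open they stand 13 mm farther back than shut.
Start: joints at [1.119, 0.381, 1.297, -0, 1.464, -0.215], TCP at [129.019, 534.635, 231.322] pointing down, gripper open.
Joint ranges: [-3.11, 3.11], [-0.89, 2.33], [0.22, 2.48], [-1.42, 4.56], [0.17, 2.85], [-2.88, 2.88]. Speed limits (rad/s): [2.39, 2.39, 3.14, 3.14, 3.14, 3.14].

INTERFACE

Orientations are given as a 3x3 rotation matrix whose columns are the frame's x, y, z axes.
In Python, from bench import observe, camera, camera_info, finish_job, masks_of, place_of, grip_point_offset gives the robot as it stands.
- The arm moves only by the tool arm_command, never from a script. Its argument "motion" is one flat list of numbers, 5 for each row, row after row: the shift along the tool's x, y, z in m, then the turn about the tool's z in rad, then the finger opening in m, from 0 to 0.0854. In form: [x, y, z, turn, gripper, x, y, z, turn, gripper, ...]. A call has 1 to 20 rows; each row shifts and turns the commanded pose from where the row before left it, along the tool's axes as they then stand; what a row does not reach is not made up. A row lasts 1/8 s, in which the tool goes at most 62.5 mm and 10.7 degrees, less where a joint would pass 70% of its speed; a pose out of reach is approached as far as the arm can. A call is refused whole if a number of a shift passes 0.0625 or a number of a turn 0.188, either way. A call with a gripper value outside its range is refused whole. The fingers move at their own pace and stop on an object; the grip force is fixed at half the most. Time passes only in rows, so rows that do not move let the fingers close. It gives the time, the measured TCP pose, the force, the opening and the grip force at its end, in the units of the state.
- observe(): the state, without advancing time (a new reading comes with each control period).
- camera(name): name is "scene" or "top"; returns (picture, depth): 420x560x3 uint8, red, green, blue; 420x560 float32, mm along the optical axis (not along the pixel's ray), 0 where there is no reading.
- camera_info(name): a dict with "vertical_fov" (degrees; the focal length in pixels is half the picture's height over the tangent of half this angle, whatever the lens; pixels are square), "cx", "cy" (the principal point, pixels), "k1" (the pictures are not rectified: a ray, as slopes to the right and down, at radius r is drawn at 1 + k1 r^2 times it, then the intrinsics apply), "rvec" (rotation vector, rad) and "tvec" (3), from world to camera coordinates, as OpenCV has them. Camera axes: x right, y down, z forward; pixel columns grow to the right and rows downward; lengths in mm; the calibration is good to about 2 mm. A picture is of the moment at which its call begins. camera_info takes no time and is no camera call.
- finish_job(): hands the job in; it is judged then, once.
Trained networks look in the newest picture that a camera, given by its name, has taken for a name from the list of things; names that differ only in an ending like _2 or _b are one class to them, and where a whole thing is asked for, a point or a joint stands for the part that bears it (a point fixed in the world has none). Each returns a list of dicts, best first, with "p" (0 to 1); they miss things now and then, are a little off and sometimes report something else, mostly with a low value. They report only what shows in the picture. A call takes as long as a camera call.
- masks_of(camera, query): "mask" (420x560 bool, what is visible of it) and "extent" ([left, top, width, height] in pixels, round what is visible of it).
- place_of(camera, query): "uv" ([column, row] in pixels: a listed point, or the origin of a listed thing).
The state is a dict: "time": time; "q": joint angles; "dq": joint speeds; "tau": joint torques, N m; "ee_pos": TCP position; "orientation": TCP orientation; "contact_force": force on the tool from outside, world axes, zero at the start; "ft_torque": the same for the moment, N m; "gripper_width": finger opening in mm; "grasp_force": force on a finger pad.
Only numpy, scipy, OpenCV 4.12 (cv2) and the standard library are available. Lean on these libraries where they do the work, as an engineer would, in place of code of your own. Each camera call takes 0.05 s, during which the arm holds its last target. There are 200 camera calls.

TASK

Seat the bare black solid-state drive in the grey drive dock for cloning, using only pushes of the fingertips: first push the drive sideways across the deck until its long side lies square against the metal rail, then slide it along the rail under the clear hood until it is fully home against the connector, and last fold the orange latch over the rail and down behind the drive until it stops. Be gentle: never squeeze, ram, lift or tip the drive; leave the things standing round about where they are, and finish with the hand clear.

Things in the scene. Friction and masses are not known exactly. Their poses are not given: they have to be found in the camera images.
- dock: Grey open drive dock, fixed; deck 232 x 148 mm, its surface 14 mm above the bench, open at the -y side and -x end. Origin: on the bench under the pocket's inner corner. +x: the way the drive slides in; +y: from deck to rail; z up. In mm: stop (connector face) at x = 0, rail face at y = 0; deck x -184 to 48, y -119 to 29. Black head behind the stop 46 deep, 19 above the deck.
- rail_end (a point): Near end of the metal rail's guiding face, at dock x = -174, y = 0 mm, 5 mm above the deck. The rail runs from here along dock +x to the stop, is 14 mm wide (y 0 to 14) and 10 mm high above the deck.
- pocket_mouth (a point): Middle of the pocket's mouth under the front edge of the clear hood: dock x = -28, y = -36 mm, 5.5 mm above the deck. The pocket is 28 mm deep to the stop, 72.5 mm wide between the rail and a short guide wall (12 mm wide, 13 mm high, x -30 to 0, slanted lead-in from x = -42). The hood's underside is 11 mm, its top 17 mm above the deck.
- ssd_center (a point): Centre of the loose black 2.5 inch drive, a flat box 100 mm (own y) x 70 mm (own x) x 7 mm, about 55 g, flat on the deck, underside 3.5 mm below this point. Starts with a gap to the rail of up to 45 mm, outside the pocket, long side within 0.25 rad of the rail's direction; either end may go in first. Fully home, this point is at x = -50, y = -35 mm in the dock frame.
- latch (a joint): Orange flip-over latch, rad; level hinge along dock x at x = -107, y = 20 mm, 13.5 mm above the deck, outside the rail. Arm 46 mm long, 11 mm wide, 4 mm thick. 0: stands straight up; negative: leans outward; grows as it folds over the rail towards -y; 1.57: stop, lies level over the rail, top 15.5 mm above the deck, its lip 1.5 mm behind the seated drive. Stays where left, 1 N at the tip turns it. Starts -0.4 to 0.
- latch_tip (a point): Point on the outer face (the upper face when closed) of the latch arm, 42 mm from the hinge axis, 4 mm short of the arm's end; place to push it.
- drive_case: Black external drive case, loose, 63 x 112 x 24 mm, on the bench outside the rail; origin at the centre of its underside. Leave it alone.
- screw_dish: Round steel dish of screws, loose, 85 mm across and 18 mm high, on the bench off the dock's open side; origin at the centre of its underside. Leave it alone.
- usb_stick: Black USB stick, loose, 52 x 18 x 8 mm, on the bench behind the dock's head; origin at the centre of its underside. Leave it alone.
- flux_tub: Small amber flux tub with black lid, loose, 47 mm across and 29 mm high, on the bench left of the dock; origin at the centre of its underside. Leave it alone.

How it is judged (in metres and radians):
On the way, in this order (a step that is already met when the one before it is completed fails the run):
1. the drive lies square along the rail, its long side within 3 mm of it, its front end still outside the hood (y of ssd_center in the frame of dock between -0.038 and -0.032 m and angle between the y axis of ssd_center and the x axis of dock, either way round below 0.06 rad and x of ssd_center in the frame of dock below -0.08 m), for 0.2 s.
2. the drive has been slid along the rail fully home, within 3.5 mm of the stop, the latch not yet closed (x of ssd_center in the frame of dock between -0.0535 and -0.0465 m and y of ssd_center in the frame of dock between -0.0385 and -0.032 m and angle between the y axis of ssd_center and the x axis of dock, either way round below 0.05 rad and value of joint latch below 1.2 rad), for 0.2 s.
At the end, for the whole second after the job is handed in: The drive lies flat and at rest in the pocket: within 3.5 mm of the stop, its long side within 3.5 mm of the rail and within 0.05 rad of its direction; the latch is folded down behind it to at least 1.42 rad of 1.57 (x of ssd_center in the frame of dock between -0.0535 and -0.0465 m and y of ssd_center in the frame of dock between -0.0385 and -0.032 m and angle between the y axis of ssd_center and the x axis of dock, either way round below 0.05 rad and value of joint latch above 1.42 rad and height (world z) of ssd_center below 0.021 m and linear speed of ssd below 0.01 m/s); the robot touches nothing.
It fails at once if the drive is lifted off the deck (its centre over 8 mm above where it lay) (height (world z) of ssd_center above 0.0255 m).
It fails at once if the drive is tipped over 0.2 rad (angle between ssd_center's own z axis and vertical above 0.2 rad).
It fails at once if the drive is squeezed or rammed with over 40 N (contact force between the fingers and ssd above 40 N).
It fails at once if a bystander (drive case, screw dish, USB stick, flux tub) is moved more than 20 mm (distance of any of drive_case, screw_dish, usb_stick, flux_tub from where it was at the start of the episode above 0.02 m).
It also fails if it takes over 58 s, if anything falls off the work surface, if the arm or the gripper's body presses on something with over 40 N, if the wrist force passes 120 N, or if a joint passes its speed limit or range.

## Working session

There is one attempt and no reset: what is moved stays moved. The work goes in short steps, Python scripts to look and compute and a tool call to move; the robot and the scene stay as the last step left them, time stands still between calls to the robot, and variables do not carry over. Pictures are saved under pics/ and viewed, at most 10 in all, crops included, and the job is handed in when it is done.

Besides the shell and the picture viewer there is one more tool, called after "Emit:" as name(argument=value, ...), one argument or row to a line, values as JSON. arm_command: Moves the arm, as the interface text tells. Its arguments: {"type":"object","properties":{"motion":{"type":"array","items":{"type":"number"}}},"required":["motion"]}

```bash
mkdir -p pics; cat > h.py <<'E'
import numpy as np, cv2
from bench import *
def cal(n):
    i=camera_info(n); f=210/np.tan(np.radians(i["vertical_fov"])/2)
    K=np.array([[f,0,i["cx"]],[0,f,i["cy"]],[0,0,1]]); R=cv2.Rodrigues(np.array(i["rvec"],float))[0]
    return K,np.array([i["k1"],0,0,0,0.]),R,np.array(i["tvec"],float).ravel()
def ray(n,uv):
    K,D,R,t=cal(n)
    p=cv2.undistortPoints(np.array(uv,float).reshape(-1,1,2),K,D).reshape(-1,2)
    d=np.c_[p,np.ones(len(p))]
    return -R.T@t, d@R
def atz(n,uv,z):
    c,d=ray(n,uv); z=np.broadcast_to(z,len(d)); return c+d*((z-c[2])/d[:,2])[:,None]
def proj(n,P):
    K,D,R,t=cal(n); return cv2.projectPoints(np.array(P,float).reshape(-1,1,3),cv2.Rodrigues(R)[0],t,K,D)[0].reshape(-1,2)
def tri(uvs):
    A=np.zeros((3,3));b=np.zeros(3)
    for n,uv in uvs.items():
        c,d=ray(n,uv);d=d[0]/np.linalg.norm(d[0]);M=np.eye(3)-np.outer(d,d);A+=M;b+=M@c
    return np.linalg.solve(A,b)
E
python3 - <<'E'
from h import *
np.set_printoptions(precision=1,suppress=True)
o=observe();print(o["time"],o["ee_pos"],o["orientation"],grip_point_offset)
for n in("scene","top"):
    im,d=camera(n);cv2.imwrite(f"pics/a_{n}.png",cv2.cvtColor(im,cv2.COLOR_RGB2BGR));np.save(n+"_d.npy",d)
    K,D,R,t=cal(n);print(n,-R.T@t,R[2])
Z=dict(dock=0,rail_end=19,pocket_mouth=19.5,ssd_center=17.5,drive_case=0,screw_dish=0,usb_stick=0,flux_tub=0,latch_tip=None)
for q,z in Z.items():
    u={}
    for n in("scene","top"):
        r=place_of(n,q)
        for k in r[:2]: print(q,n,round(k["p"],2),np.array(k["uv"]),atz(n,k["uv"],z if z is not None else 60)[0])
        if r:u[n]=r[0]["uv"]
    if len(u)==2: print("   tri",tri(u))
E
```

```text
0.0 [128.9 534.4 230.7] [[-1.   0.2 -0. ]
 [ 0.2  1.  -0. ]
 [ 0.  -0.  -1. ]] -18.700000000000003
scene [ 104.3 -642.3  644.4] [ 0.5  0.5 -0.7]
top [ 387.2 -128.9 1010.5] [ 0.2 -0.  -1. ]
dock scene 0.87 [284.7 220.3] [ 593.3 -147.4    0. ]
dock scene 0.22 [210.9 245.9] [ 429.5 -101.     0. ]
dock top 0.94 [277.4 217.1] [ 596.5 -153.     0. ]
dock top 0.74 [256.9 268.5] [501.8 -97.4   0. ]
   tri [ 593.3 -151.3    3.5]
rail_end scene 0.73 [214.3 246.5] [ 423.9 -122.8   19. ]
rail_end top 0.65 [273.3 304.4] [ 427.4 -118.2   19. ]
   tri [ 427.3 -118.    13. ]
pocket_mouth scene 0.68 [282.2 231.1] [ 552.2 -182.5   19.5]
pocket_mouth top 0.59 [292.8 231.6] [ 559.3 -177.5   19.5]
   tri [ 559.5 -177.    11.2]
ssd_center scene 0.92 [256.8 251.7] [ 477.3 -189.2   17.5]
ssd_center top 0.9 [303.9 272.5] [ 477.9 -185.5   17.5]
ssd_center top 0.32 [273.2 305. ] [ 426.4 -117.8   17.5]
   tri [ 478.8 -186.1   13.7]
drive_case scene 0.92 [260.3 202.3] [594.1 -66.1   0. ]
drive_case top 0.66 [228.1 225.8] [594.7 -53.7   0. ]
   tri [599.8 -54.6 -11.3]
screw_dish scene 0.77 [333.9 279. ] [ 548.6 -329.5    0. ]
screw_dish top 0.72 [224.1 224.3] [599.  -46.3   0. ]
screw_dish top 0.63 [367.4 225.2] [ 551.5 -327.     0. ]
   tri [ 735.6  -86.2 -363.4]
usb_stick scene 0.66 [170.7 204.6] [439.7  64.9   0. ]
usb_stick scene 0.52 [322.2 220.5] [ 653.1 -203.4    0. ]
usb_stick top 0.76 [293.9 186.4] [ 653.5 -195.8    0. ]
   tri [ 469.3 -153.2  208. ]
flux_tub scene 0.67 [173.5 202.8] [447.8  65.9   0. ]
flux_tub top 0.74 [176.9 313.1] [440.5  68.7   0. ]
   tri [443.8  66.6   1.2]
latch_tip top 0.43 [257.  268.3] [495.4 -99.5  60. ]
```

```bash
python3 - <<'E'
from h import *
np.set_printoptions(precision=1,suppress=True)
im=cv2.imread("pics/a_top.png");c=im[150:350,150:400];cv2.imwrite("pics/b_top.png",cv2.resize(c,None,fx=3,fy=3,interpolation=3)[:600])
im=cv2.imread("pics/a_scene.png");c=im[160:320,150:360];cv2.imwrite("pics/b_scene.png",cv2.resize(c,None,fx=3.5,fy=3.5,interpolation=3))
for n in("top","scene"):
    m=masks_of(n,"ssd_center")[0];M=m["mask"].astype(np.uint8)
    r=cv2.minAreaRect(np.argwhere(M)[:,::-1].astype(np.float32))
    P=np.argwhere(M)[:,::-1]; W=atz(n,P,21)[:,:2].astype(np.float32);print(n,m["p"],M.sum(),cv2.minAreaRect(W),cv2.boxPoints(cv2.minAreaRect(W)))
    m=masks_of(n,"latch"); print([ (x["p"],x["extent"]) for x in m])
    m=masks_of(n,"dock"); print([ (x["p"],x["extent"]) for x in m])
E
```

```text
top 0.79 1912 ((475.58502197265625, -190.39920043945312), (70.11854553222656, 100.87425994873047), 89.17931365966797) [[ 424.7 -224.7]
 [ 525.5 -226.2]
 [ 526.5 -156.1]
 [ 425.7 -154.6]]
[(0.44, [260.1, 268.4, 6.6, 4.2])]
[(0.59, [257.3, 193.9, 75.3, 122.7])]
scene 0.72 1525 ((471.9410095214844, -192.83615112304688), (76.58424377441406, 105.32594299316406), 89.72547149658203) [[ 419.1 -230.9]
 [ 524.4 -231.4]
 [ 524.8 -154.8]
 [ 419.5 -154.3]]
[(0.56, [230.3, 207.7, 12.0, 18.4])]
[(0.71, [202.6, 200.2, 134.5, 93.7])]
```

View pics/b_top.png

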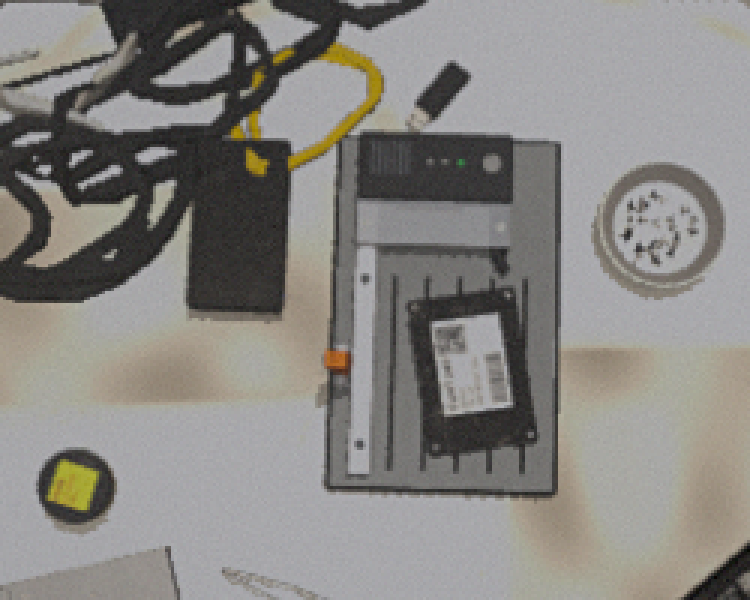

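View pics/b_scene.png

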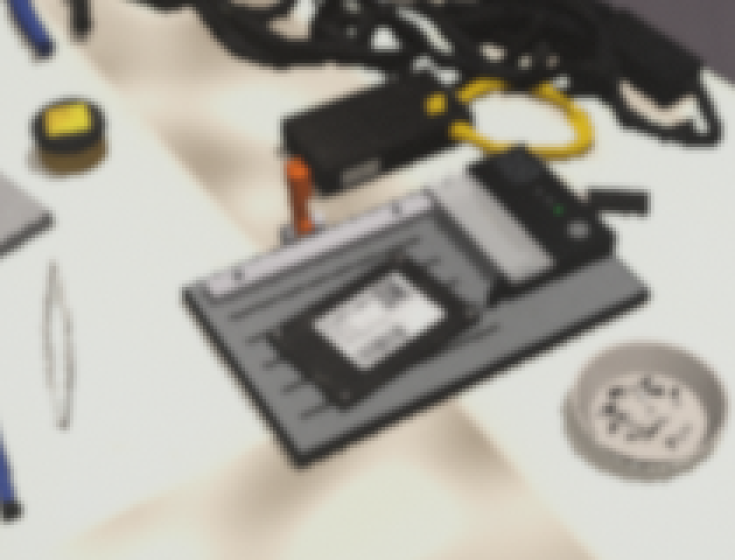

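The top crop shows the dock deck with corners near (326,490), (555,493), (560,143) and (342,138). The drive's corners are near (407,300), (510,289), (537,442) and (430,456), tilted about 8° from the rail. The latch is at (337,360), standing nearly upright. I'll fit both poses from these corners.

```bash
cat >> h.py <<'E'
from scipy.optimize import least_squares
def W(T,P):
    P=np.array(P,float);c,s=np.cos(T[2]),np.sin(T[2]);return np.c_[T[0]+c*P[:,0]-s*P[:,1],T[1]+s*P[:,0]+c*P[:,1],P[:,2]]
def fit(x0,obs):
    f=lambda T:np.concatenate([(proj(n,W(T,P))-np.array(uv)).ravel() for n,P,uv in obs])
    r=least_squares(f,x0,loss="soft_l1");return r.x,f(r.x).reshape(-1,2)
ct=lambda L:[(150+(u+.5)/3-.5,150+(v+.5)/3-.5) for u,v in L]
cs=lambda L:[(150+(u+.5)/3.5-.5,160+(v+.5)/3.5-.5) for u,v in L]
E
python3 - <<'E'
from h import *
np.set_printoptions(precision=1,suppress=True)
DP=[(-184,29,14),(-184,-119,14),(48,-119,14),(-174,0,24),(-174,14,24),(-28,0,24)]
ot=("top",DP,ct([(326,489),(555,492),(560,143),(370,473),(347,473),(379,247)]))
os=("scene",[(-184,29,14),(-184,-119,14),(48,-119,14),(-174,0,24)],cs([(185,292),(302,458),(649,292),(214,299)]))
for o in([ot],[os],[ot,os]):
    T,e=fit([594,-151,0.05],o);print("dock",T[:2],T[2].round(4));
print(e)
for o in (ot,os):
    for p in o[2]: print(o[0],np.array(p))
SP=[(50,35,21),(50,-35,21),(-50,-35,21),(-50,35,21)]
S,e=fit([477,-188,0.1],[("top",SP,ct([(407,300),(510,289),(537,443),(430,457)]))]);print("ssd",S[:2],S[2].round(4),e)
S2,e=fit([477,-188,0.1],[("scene",SP[1:],cs([(482,302),(347,405),(270,335)]))]);print("ssd",S2[:2],S2[2].round(4),e)
c,s=np.cos(T[2]),np.sin(T[2]);R=np.array([[c,s],[-s,c]])
for X in(S,S2):print("in dock",R@(X[:2]-T[:2]),X[2]-T[2])
for q in("drive_case",):pass
th=np.array([-.4,-.3,-.2,-.1,0])
L=[(-107,20-42*np.sin(a)*-1*-1 if 0 else 20+42*np.sin(-a),27.5+42*np.cos(a)) for a in th]
for n in("top","scene"):print(n,proj(n,W(T,L)))
# latch depth
d=np.load("scene_d.npy");print(d[205:228,228:245:4].astype(int)[::4])
E
```

```text
dock [ 592.1 -149.5] -0.1901
dock [ 589.8 -151.7] -0.1846
dock [ 591.6 -150. ] -0.1889
[[-0.4  0.3]
 [ 1.4  1.4]
 [ 0.7 -1.2]
 [ 0.3  0.6]
 [ 0.5  0.4]
 [-0.3 -0.6]
 [-1.7 -2.5]
 [-0.5 -0.2]
 [ 1.8 -1.4]
 [ 0.3 -1. ]]
top [258.3 312.7]
top [334.7 313.7]
top [336.3 197.3]
top [273.  307.3]
top [265.3 307.3]
top [276. 232.]
scene [202.5 243.1]
scene [235.9 290.5]
scene [335.1 243.1]
scene [210.8 245.1]
ssd [ 474.7 -190.3] -0.0244 [[-0.4  0.6]
 [ 1.3 -0.7]
 [ 0.2 -0.2]
 [-0.8  0.3]]
ssd [ 476.2 -190.2] 0.0436 [[-0.   1. ]
 [ 1.3 -0.5]
 [-1.4 -0.2]]
in dock [-107.3  -61.6] 0.16453404810150626
in dock [-105.8  -61.2] 0.23247035845721922
top [[254.1 269.5]
 [256.2 269.4]
 [258.4 269.5]
 [260.7 269.5]
 [263.  269.5]]
scene [[231.4 205.9]
 [232.3 206.4]
 [233.2 207.2]
 [234.1 208.1]
 [235.1 209.2]]
[[986 985 960 947 946]
 [974 866 863 947 939]
 [962 872 866 955 946]
 [954 881 872 955 954]
 [942 940 889 896 948]
 [932 884 885 894 917]]
```

```bash
cat >> h.py <<'E'
DK=np.array([591.8,-150.,-0.189])
def go(target,yaw,dock=True):
    """remaining turn about tool z, and shift in tool axes AFTER the turn; yaw = world heading of tool y"""
    o=observe();R=np.array(o["orientation"]);p=np.array(o["ee_pos"])
    if dock: target=W(DK,[target])[0]
    y0=np.arctan2(R[1,1],R[0,1]); d=(yaw-y0+np.pi)%(2*np.pi)-np.pi
    X=np.array([-np.sin(yaw),np.cos(yaw),0]);Y=np.array([np.cos(yaw),np.sin(yaw),0])
    if np.cross(X,Y)[2]>0:X=-X
    v=target-p; print("p",p.round(1),"t",o["time"],"tgt",target.round(1),"turn",round(-d,4),"shift mm",np.round([v@X,v@Y,-v[2]],1),"F",np.round(o["contact_force"],1),"q",np.round(o["q"],2),"w",o["gripper_width"])
E
python3 - <<'E'
from h import *
go((450,150,230),-.189,False);go((-107,-125,120),-.189)
E
```

```text
Traceback (most recent call last):
  File "h.py", line 37, in go
    v=target-p; print("p",p.round(1),"t",o["time"],"tgt",target.round(1),"turn",round(-d,4),"shift mm",np.round([v@X,v@Y,-v[2]],1),"F",np.round(o["contact_force"],1),"q",np.round(o["q"],2),"w",o["gripper_width"])
                                                         ^^^^^^^^^^^^
AttributeError: 'tuple' object has no attribute 'round'. Did you mean: 'count'?
```

```bash
sed -i 's/if dock: target=W(DK,\[target\])\[0\]/target=W(DK,[target])[0] if dock else np.array(target,float)/' h.py
python3 - <<'E'
from h import *
go((450,150,230),-.189,False);go((-107,-125,120),-.189)
E
```

```text
p [129.  534.6 231.3] t 1.3 tgt [450. 150. 230.] turn 1.523 shift mm [-317.5  387.5    1.3] F [ 0.2  0.4 -0.2] q [ 1.12  0.38  1.3   0.    1.46 -0.22] w 85.27221443285883
p [129.  534.6 231.3] t 1.3 tgt [ 463.2 -252.7  120. ] turn 1.523 shift mm [-710.5  476.2  111.3] F [ 0.2  0.4 -0.2] q [ 1.12  0.38  1.3   0.    1.46 -0.22] w 85.27221443285883
```

Emit:
arm_command(
  motion=[0,0,0,0.169,0.06,0,0,0,0.169,0.06,0,0,0,0.169,0.06,0,0,0,0.169,0.06,0,0,0,0.169,0.06,0,0,0,0.169,0.06,0,0,0,0.169,0.06,0,0,0,0.169,0.06,0,0,0,0.171,0.06,-0.032,0.039,0,0,0.06,-0.032,0.039,0,0,0.06,-0.032,0.039,0,0,0.06,-0.032,0.039,0,0,0.06,-0.032,0.039,0,0,0.06,-0.032,0.039,0,0,0.06,-0.032,0.039,0,0,0.06,-0.032,0.039,0,0,0.06,-0.032,0.039,0,0,0.06,-0.032,0.039,0,0,0.06],
)

```text
time: 3.68
ee_pos: [452.9, 145.6, 231.5]
orientation: [[0.188, 0.982, 0.0], [0.982, -0.188, 0.0], [0.0, 0.0, -1.0]]
contact_force: [0.0, -0.0, -0.0]
gripper_width: 60.0
grasp_force: 0.0
```

```bash
python3 - <<'E'
from h import *
go((-107,-125,120),-.189);go((-107,-125,40),-.189)
E
```

```text
p [452.9 145.6 231.5] t 3.675 tgt [ 463.2 -252.7  120. ] turn -0.0002 shift mm [-389.3   85.   111.5] F [ 0. -0. -0.] q [0.06 0.25 1.49 0.   1.4  0.25] w 60.035101989870384
p [452.9 145.6 231.5] t 3.675 tgt [ 463.2 -252.7   40. ] turn -0.0002 shift mm [-389.3   85.   191.5] F [ 0. -0. -0.] q [0.06 0.25 1.49 0.   1.4  0.25] w 60.035101989870384
```

Emit:
arm_command(
  motion=[-0.0433,0.0094,0,0,0.06,-0.0433,0.0094,0,0,0.06,-0.0433,0.0094,0,0,0.06,-0.0433,0.0094,0,0,0.06,-0.0433,0.0094,0,0,0.06,-0.0433,0.0094,0,0,0.06,-0.0433,0.0094,0,0,0.06,-0.0433,0.0094,0,0,0.06,-0.0433,0.0094,0,0,0.06,0,0,0.0383,0,0.06,0,0,0.0383,0,0.06,0,0,0.0383,0,0.06,0,0,0.0383,0,0.06,0,0,0.0383,0,0.06,0,0,0,0,0.06],
)

```text
time: 5.55
ee_pos: [460.9, -250.8, 38.1]
orientation: [[0.188, 0.982, -0.004], [0.982, -0.188, 0.003], [0.003, -0.004, -1.0]]
contact_force: [0.5, -0.2, -0.5]
gripper_width: 59.9
grasp_force: 0.0
```

```bash
python3 - <<'E'
from h import *
go((-107,-125,15),-.189)
im,d=camera("top");cv2.imwrite("pics/c_top.png",cv2.resize(cv2.cvtColor(im,4)[150:350,200:400],None,fx=3,fy=3,interpolation=3))
im,d=camera("scene");cv2.imwrite("pics/c_scene.png",cv2.resize(cv2.cvtColor(im,4)[160:320,150:360],None,fx=3.5,fy=3.5,interpolation=3))
E
```

```text
p [ 460.9 -250.8   38.1] t 5.55 tgt [ 463.2 -252.7   15. ] turn -0.0001 shift mm [-1.4  2.7 23.1] F [ 0.5 -0.2 -0.5] q [-0.72  0.57  1.63 -0.    0.95 -0.54] w 59.925972077021584
```

View pics/c_scene.png

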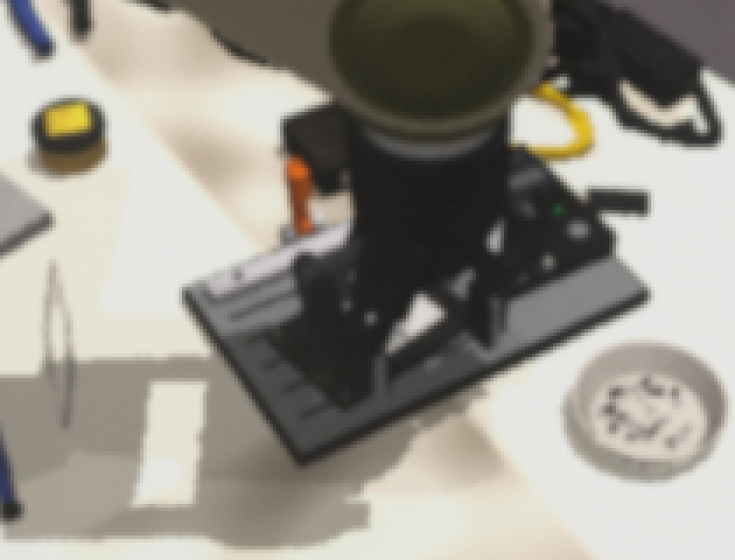

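Fingers hang beside the drive over the deck's open edge (crop about (380,380) and (495,340)), clear of the dish. Now I lower them.

Emit:
arm_command(
  motion=[-0.001,0.002,0.007,0,0.06,0,0,0.007,0,0.06,0,0,0.004,0,0.06,0,0,0.002,0,0.06,0,0,0.001,0,0.06,0,0,0,0,0.06],
)

```text
time: 6.4
ee_pos: [463.6, -253.0, 18.9]
orientation: [[0.188, 0.982, 0.0], [0.982, -0.188, -0.0], [-0.0, 0.0, -1.0]]
contact_force: [-0.6, 1.3, 0.1]
gripper_width: 60.0
grasp_force: 0.0
```

Emit:
arm_command(
  motion=[0,0,0.001,0,0.06,0,0,0.001,0,0.06,0,0,0.001,0,0.06,0,0,0.001,0,0.06,0,0,0,0,0.06],
)

```text
time: 7.02
ee_pos: [463.6, -252.9, 14.7]
orientation: [[0.188, 0.982, -0.0], [0.982, -0.188, 0.0], [0.0, -0.0, -1.0]]
contact_force: [1.3, 0.6, -0.1]
gripper_width: 60.5
grasp_force: 0.0
```

Emit:
arm_command(
  motion=[0,0,0.001,0,0.06,0,0,0,0,0.06],
)

```text
time: 7.28
ee_pos: [463.6, -252.9, 13.8]
orientation: [[0.188, 0.982, -0.0], [0.982, -0.188, 0.0], [0.0, -0.0, -1.0]]
contact_force: [0.5, -0.5, 0.1]
gripper_width: 60.2
grasp_force: 0.0
```

Emit:
arm_command(
  motion=[0,0,0.001,0,0.06,0,0,0,0,0.06],
)

```text
time: 7.52
ee_pos: [463.6, -252.9, 12.8]
orientation: [[0.188, 0.982, -0.0], [0.982, -0.188, 0.0], [0.0, -0.0, -1.0]]
contact_force: [0.0, 0.2, 0.8]
gripper_width: 59.8
grasp_force: 0.0
```

Emit:
arm_command(
  motion=[0,0,0.001,0,0.06,0,0,0,0,0.06],
)

```text
time: 7.78
ee_pos: [463.6, -252.9, 11.7]
orientation: [[0.188, 0.982, -0.0], [0.982, -0.188, 0.0], [0.0, -0.0, -1.0]]
contact_force: [0.0, -1.1, 0.2]
gripper_width: 59.7
grasp_force: 0.0
```

Emit:
arm_command(
  motion=[0,0,0.001,0,0.06,0,0,0.001,0,0.06,0,0,0,0,0.06],
)

```text
time: 8.15
ee_pos: [463.6, -252.9, 9.7]
orientation: [[0.188, 0.982, -0.0], [0.982, -0.188, 0.0], [0.0, -0.0, -1.0]]
contact_force: [-0.2, 0.2, -0.2]
gripper_width: 60.4
grasp_force: 0.0
```

Emit:
arm_command(
  motion=[0,0,0.001,0,0.06,0,0,0,0,0.06],
)

```text
time: 8.4
ee_pos: [463.6, -252.9, 8.8]
orientation: [[0.188, 0.982, -0.0], [0.982, -0.188, 0.0], [0.0, -0.0, -1.0]]
contact_force: [-0.3, -0.0, -0.3]
gripper_width: 60.2
grasp_force: 0.0
```

Emit:
arm_command(
  motion=[0,0,0.001,0,0.06,0,0,0,0,0.06],
)

```text
time: 8.65
ee_pos: [463.7, -253.2, 8.1]
orientation: [[0.188, 0.982, 0.0], [0.982, -0.188, -0.001], [-0.0, 0.001, -1.0]]
contact_force: [-0.7, -0.8, 2.9]
gripper_width: 59.9
grasp_force: 1.3
```

Emit:
arm_command(
  motion=[0,0,-0.0025,0,0.06,0.003,0,0,0,0.06,0.003,0,0,0,0.06,0.003,0,0,0,0.06,0.003,0,0,0,0.06,0.003,0,0,0,0.06,0.003,0,0,0,0.06,0.003,0,0,0,0.06,0.003,0,0,0,0.06,0.003,0,0,0,0.06,0.003,0,0,0,0.06,0.003,0,0,0,0.06,0,0,0,0,0.06],
)

```text
time: 10.28
ee_pos: [469.9, -220.3, 10.3]
orientation: [[0.188, 0.982, -0.0], [0.982, -0.188, 0.0], [0.0, -0.0, -1.0]]
contact_force: [0.1, -0.3, 0.3]
gripper_width: 60.1
grasp_force: 0.0
```

```bash
python3 - <<'E'
from h import *
go((-107,-81,11),-.189)
im,d=camera("top");a=cv2.cvtColor(im,4)[180:330,240:360]
im,d=camera("scene");b=cv2.cvtColor(im,4)[190:310,190:340]
cv2.imwrite("pics/d.png",np.hstack([cv2.resize(a,(400,500),interpolation=3),cv2.resize(b,(400,500),interpolation=3)]))
E
```

```text
p [ 469.9 -220.3   10.3] t 10.275 tgt [ 471.5 -209.5   11. ] turn 0.0002 shift mm [11.  -0.4 -0.7] F [ 0.1 -0.3  0.3] q [-0.67  0.6   1.67  0.    0.87 -0.48] w 60.14365588527196
```

View pics/d.png

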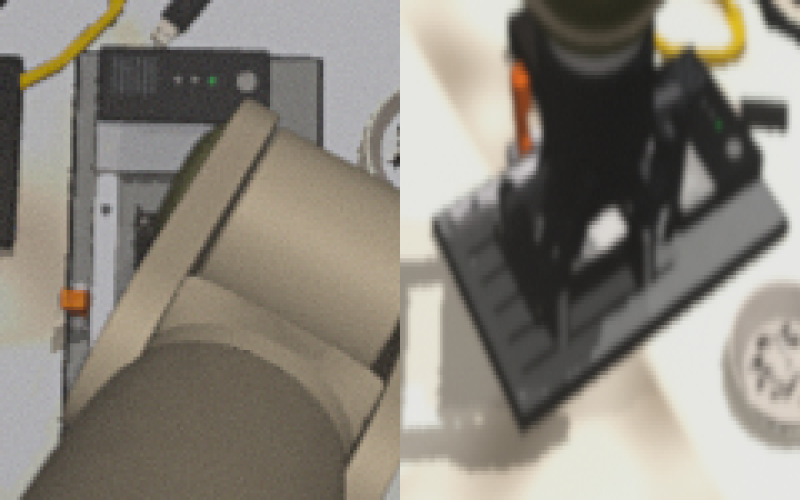

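The drive looks square against both fingers and the gap to the rail is small. The scene half shows fingers at about (565,310) and (650,260). Next I close the gap gently.

Emit:
arm_command(
  motion=[0.0015,0,0,0,0.06,0.0015,0,0,0,0.06,0.0015,0,0,0,0.06,0.0015,0,0,0,0.06,0.001,0,0,0,0.06,0,0,0,0,0.06],
)

```text
time: 11.12
ee_pos: [471.1, -213.5, 10.3]
orientation: [[0.188, 0.982, -0.0], [0.982, -0.188, 0.0], [0.0, -0.0, -1.0]]
contact_force: [0.7, 0.8, -0.0]
gripper_width: 60.2
grasp_force: 0.0
```

Emit:
arm_command(
  motion=[0.001,0,0,0,0.06,0.001,0,0,0,0.06,0,0,0,0,0.06],
)

```text
time: 11.5
ee_pos: [471.5, -211.6, 10.3]
orientation: [[0.188, 0.982, -0.0], [0.982, -0.188, 0.0], [0.0, -0.0, -1.0]]
contact_force: [-0.5, 0.0, -0.1]
gripper_width: 60.0
grasp_force: 0.0
```

Emit:
arm_command(
  motion=[0.001,0,0,0,0.06,0,0,0,0,0.06],
)

```text
time: 11.75
ee_pos: [471.7, -210.6, 10.3]
orientation: [[0.188, 0.982, -0.0], [0.982, -0.188, 0.0], [0.0, -0.0, -1.0]]
contact_force: [0.7, 0.0, 0.4]
gripper_width: 60.2
grasp_force: 0.0
```

Emit:
arm_command(
  motion=[0.001,0,0,0,0.06,0,0,0,0,0.06],
)

```text
time: 12.0
ee_pos: [471.8, -210.1, 10.3]
orientation: [[0.188, 0.982, -0.0], [0.982, -0.188, -0.001], [-0.001, -0.0, -1.0]]
contact_force: [-2.1, -3.6, -0.1]
gripper_width: 59.8
grasp_force: 2.0
```

Emit:
arm_command(
  motion=[0.0005,0,0,0,0.06,0,0,0,0,0.06],
)

```text
time: 12.25
ee_pos: [471.8, -210.0, 10.4]
orientation: [[0.188, 0.982, -0.0], [0.982, -0.188, -0.001], [-0.001, -0.0, -1.0]]
contact_force: [-2.6, -5.3, -0.5]
gripper_width: 60.1
grasp_force: 3.4
```

```bash
python3 - <<'E'
from h import *
o=observe();print(o["contact_force"],o["ft_torque"],o["ee_pos"])
E
```

```text
[-2.59866836 -5.32230654 -0.5261347 ] [-1.01092296  0.63335554 -0.09954274] [ 471.77754644 -209.97524358   10.38175799]
```

Emit:
arm_command(
  motion=[-0.004,0,0,0,0.06,-0.012,0,0,0,0.06,0,0,-0.033,0,0.024,0,0,-0.033,0,0.024,0,0,-0.033,0,0.024,0,0,0,0.1745,0.024,0,0,0,0.1745,0.024,0,0,0,0.1745,0.024,0,0,0,0.1745,0.024,0,0,0,0.1745,0.024,0,0,0,0.1745,0.024,0,0,0,0.1745,0.024,0,0,0,0.1745,0.024,0,0,0,0.1745,0.024,-0.027,-0.021,0,0,0.024,-0.027,-0.021,0,0,0.024,-0.027,-0.021,0,0,0.024,0,0,0,0,0.024],
)

```text
time: 14.5
ee_pos: [400.1, -146.8, 109.5]
orientation: [[0.982, -0.187, -0.001], [-0.187, -0.982, 0.001], [-0.001, -0.001, -1.0]]
contact_force: [-0.2, -0.9, -0.1]
gripper_width: 24.2
grasp_force: 0.0
```

```bash
python3 - <<'E'
from h import *
go((-180,-35,16),-.189-np.pi/2)
im,d=camera("top");cv2.imwrite("pics/e_top.png",cv2.cvtColor(im,4));a=cv2.cvtColor(im,4)[180:330,240:360]
m=masks_of("top","ssd_center")
for x in m[:1]:
    P=np.argwhere(x["mask"])[:,::-1];w=cv2.minAreaRect(atz("top",P,21)[:,:2].astype(np.float32));print(x["p"],len(P),w)
print([(r["p"],r["uv"],atz("top",r["uv"],17.5)) for r in place_of("top","ssd_center")])
im,d=camera("scene");b=cv2.cvtColor(im,4)[190:310,190:340]
cv2.imwrite("pics/e.png",np.hstack([cv2.resize(a,(480,600),interpolation=3),cv2.resize(b,(320,600),interpolation=3)]))
E
```

```text
p [ 400.1 -146.8  109.5] t 14.5 tgt [ 408.4 -150.6   16. ] turn 0.001 shift mm [ 8.9  2.1 93.5] F [-0.2 -0.9 -0.1] q [-0.63  0.32  1.81  0.    1.01  1.13] w 24.225381231479673
0.83 1011 ((503.0960388183594, -167.3156280517578), (67.3932113647461, 68.87467193603516), 80.207763671875)
[(0.92, [288.8, 267.7], array([[ 491.60433866, -158.48804907,   17.5       ]]))]
```

View pics/e.png

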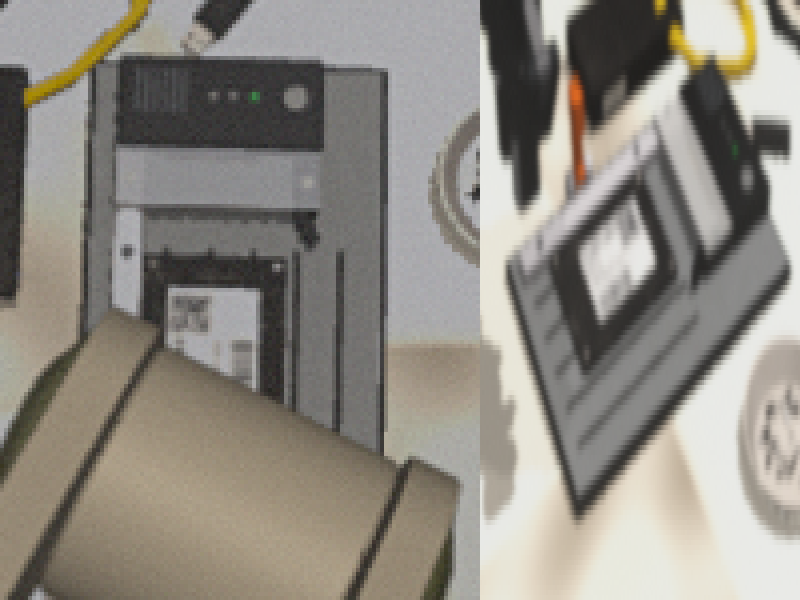

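The drive lies flush along the rail; its front edge is at crop row 257 and the hood edge at row 208, so it's still outside. I'll compute its x.

```bash
python3 - <<'E'
from h import *
def dk(p):
    c,s=np.cos(DK[2]),np.sin(DK[2]);v=p[:,:2]-DK[:2];return np.c_[c*v[:,0]+s*v[:,1],-s*v[:,0]+c*v[:,1]].round(1)
print(dk(atz("top",[(311.5,244.2),(276.2,244)],21)), dk(atz("top",[(276,232)],31)))
# scene: corners rear-left(-), rear-right in crop (480+..)
f=lambda u,v:(190+(u-480)/320*150-.5,190+v/5-.5)
print(dk(atz("scene",[f(553,258),f(587,370),f(676,272)],21)))
print(dk(np.array([[491.6,-158.5,0]])))
E
```

```text
[[-50.6 -69.7]
 [-52.1  -1.7]] [[-30.5  -0.8]]
[[-148.2   -3.1]
 [-149.6  -72.1]
 [ -54.7  -70.4]]
[[-96.8 -27.2]]
```

Emit:
arm_command(
  motion=[0.009,0.002,0.02,0,0.024,0,0,0.03,0,0.024,0,0,0.025,0,0.024,0,0,0.01,0,0.024,0,0,0.005,0,0.024,0,0,0.002,0,0.024,0,0,0,0,0.024,0,0,0,0,0.024],
)

```text
time: 15.7
ee_pos: [409.9, -151.7, 17.8]
orientation: [[0.982, -0.188, 0.001], [-0.188, -0.982, -0.001], [0.001, 0.0, -1.0]]
contact_force: [-0.1, 0.4, 0.7]
gripper_width: 23.9
grasp_force: 0.0
```

Emit:
arm_command(
  motion=[0,0,0.001,0,0.024,0,0,0.001,0,0.024,0,0,0,0,0.024],
)

```text
time: 16.08
ee_pos: [409.6, -151.5, 15.3]
orientation: [[0.982, -0.188, -0.0], [-0.188, -0.982, 0.0], [-0.0, -0.0, -1.0]]
contact_force: [-0.5, -0.5, 0.4]
gripper_width: 23.8
grasp_force: 0.0
```

Emit:
arm_command(
  motion=[0.003,0,0,0,0.024,0.003,0,0,0,0.024,0.003,0,0,0,0.024,0.003,0,0,0,0.024,0.003,0,0,0,0.024,0.003,0,0,0,0.024,0.003,0,0,0,0.024,0.003,0,0,0,0.024,0.003,0,0,0,0.024,0.003,0,0,0,0.024,0.003,0,0,0,0.024,0.003,0,0,0,0.024,0.003,0,0,0,0.024,0.003,0,0,0,0.024,0,0,0,0,0.024],
)

```text
time: 17.95
ee_pos: [451.2, -159.5, 15.3]
orientation: [[0.982, -0.187, 0.0], [-0.187, -0.982, -0.0], [0.0, 0.0, -1.0]]
contact_force: [0.1, 0.2, 0.2]
gripper_width: 24.2
grasp_force: 0.0
```

```bash
python3 - <<'E'
from h import *
go((-111,-35,15.5),-.189-np.pi/2)
im,d=camera("top");a=cv2.cvtColor(im,4)[180:330,240:360]
im,d=camera("scene");b=cv2.cvtColor(im,4)[190:310,190:340]
cv2.imwrite("pics/f.png",np.hstack([cv2.resize(a,(320,480),interpolation=3),cv2.resize(b,(480,480),interpolation=3)]))
E
```

```text
p [ 451.2 -159.5   15.3] t 17.95 tgt [ 476.2 -163.5   15.5] turn 0.0004 shift mm [25.3 -0.7 -0.2] F [0.1 0.2 0.2] q [-0.59  0.55  1.78  0.    0.81  1.17] w 24.165817088133284
```

View pics/f.png

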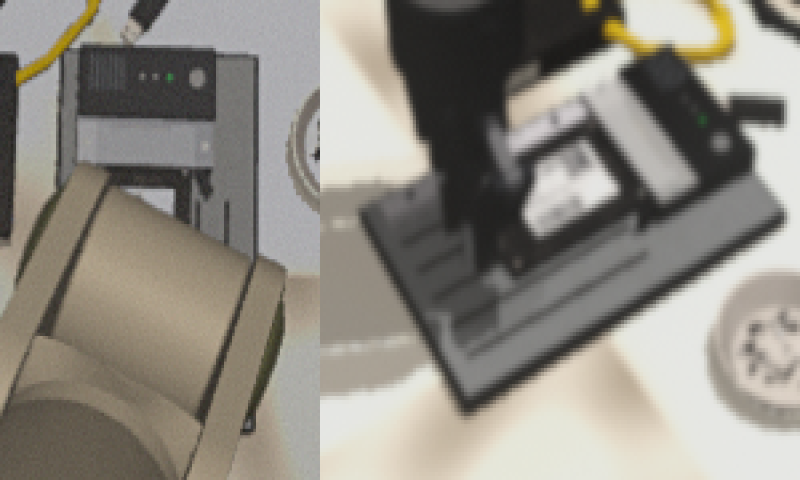

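The drive is straight and about at the hood's edge (scene half, front at about (620,165)). I continue slower.

Emit:
arm_command(
  motion=[0.002,0,0,0,0.024,0.002,0,0,0,0.024,0.002,0,0,0,0.024,0.002,0,0,0,0.024,0.002,0,0,0,0.024,0.002,0,0,0,0.024,0,0,0,0,0.024],
)

```text
time: 18.92
ee_pos: [463.0, -161.7, 15.3]
orientation: [[0.982, -0.188, 0.0], [-0.188, -0.982, -0.0], [0.0, 0.0, -1.0]]
contact_force: [-0.2, 0.3, -0.0]
gripper_width: 23.6
grasp_force: 0.0
```

Emit:
arm_command(
  motion=[0.002,0,0,0,0.024,0.002,0,0,0,0.024,0.002,0,0,0,0.024,0.001,0,0,0,0.024,0,0,0,0,0.024],
)

```text
time: 19.55
ee_pos: [469.7, -163.0, 15.3]
orientation: [[0.982, -0.188, 0.0], [-0.188, -0.982, -0.0], [0.0, 0.0, -1.0]]
contact_force: [0.1, -0.5, 0.3]
gripper_width: 24.4
grasp_force: 0.0
```

Emit:
arm_command(
  motion=[0.001,0,0,0,0.024,0.001,0,0,0,0.024,0,0,0,0,0.024],
)

```text
time: 19.92
ee_pos: [471.7, -163.4, 15.3]
orientation: [[0.982, -0.188, 0.0], [-0.188, -0.982, -0.0], [0.0, 0.0, -1.0]]
contact_force: [-0.4, 0.2, -0.2]
gripper_width: 23.8
grasp_force: 0.1
```

Emit:
arm_command(
  motion=[0.001,0,0,0,0.024,0.001,0,0,0,0.024,0,0,0,0,0.024],
)

```text
time: 20.3
ee_pos: [473.7, -163.8, 15.3]
orientation: [[0.982, -0.188, 0.0], [-0.188, -0.982, -0.0], [0.0, 0.0, -1.0]]
contact_force: [-0.3, -0.1, -0.9]
gripper_width: 23.6
grasp_force: 0.1
```

Emit:
arm_command(
  motion=[0.001,0,0,0,0.024,0,0,0,0,0.024],
)

```text
time: 20.55
ee_pos: [474.6, -163.9, 15.3]
orientation: [[0.982, -0.188, 0.0], [-0.188, -0.982, -0.0], [0.0, 0.0, -1.0]]
contact_force: [-0.5, 0.3, 0.2]
gripper_width: 24.1
grasp_force: 0.2
```

Emit:
arm_command(
  motion=[0.001,0,0,0,0.024,0,0,0,0,0.024],
)

```text
time: 20.8
ee_pos: [475.4, -164.0, 15.3]
orientation: [[0.982, -0.188, -0.0], [-0.188, -0.982, 0.0], [-0.0, -0.0, -1.0]]
contact_force: [-2.6, 0.2, 1.0]
gripper_width: 24.1
grasp_force: 0.8
```

Emit:
arm_command(
  motion=[0.001,0,0,0,0.024,0,0,0,0,0.024],
)

```text
time: 21.05
ee_pos: [475.5, -164.0, 15.2]
orientation: [[0.982, -0.187, -0.002], [-0.187, -0.982, 0.001], [-0.002, -0.0, -1.0]]
contact_force: [-6.2, -0.7, 3.8]
gripper_width: 23.6
grasp_force: 3.0
```

Emit:
arm_command(
  motion=[-0.004,0,0,0,0.024,-0.012,0,0,0,0.024,0,0,-0.03,0,0,0,0,-0.04,0,0,0,0,-0.03,0,0,0,0,0,0,0],
)

```text
time: 21.8
ee_pos: [461.2, -161.7, 117.0]
orientation: [[0.982, -0.188, 0.004], [-0.188, -0.982, -0.002], [0.004, 0.002, -1.0]]
contact_force: [-0.6, 0.0, -0.5]
gripper_width: -0.1
grasp_force: 0.0
```

```bash
python3 - <<'E'
from h import *
go((-107,62,118),-.189-np.pi/2)
def dk(p):
    c,s=np.cos(DK[2]),np.sin(DK[2]);v=p[:,:2]-DK[:2];return np.c_[c*v[:,0]+s*v[:,1],-s*v[:,0]+c*v[:,1]].round(1)
im,d=camera("scene");b=cv2.cvtColor(im,4)[190:310,190:340]
cv2.imwrite("pics/g.png",cv2.resize(b,(750,600),interpolation=3))
print([(r["p"],dk(atz("scene",r["uv"],17.5))) for r in place_of("scene","ssd_center")])
L=[(-107,20-42*np.sin(a)+2*np.cos(a),27.5+42*np.cos(a)+2*np.sin(a)) for a in(-.4,-.3,-.2,-.1,0)]
print(((proj("scene",W(DK,L))-[190,190])*5).round())
print([(r["p"],(np.array(r["uv"])-190)*5) for r in place_of("scene","latch_tip")])
print("rear corners",((proj("scene",W(DK,[(-100,0,21),(-100,-70,21),(-107,20,27.5)]))-190)*5).round())
E
```

```text
p [ 461.2 -161.7  117. ] t 21.8 tgt [498.4 -69.  118. ] turn 0.0002 shift mm [ 19.1 -98.   -1. ] F [-0.6  0.  -0.5] q [-0.58  0.4   1.65  0.    1.09  1.18] w -0.1257736335450117
[(0.87, array([[-49.4, -28.7]]))]
[[205.  78.]
 [210.  80.]
 [214.  84.]
 [219.  88.]
 [224.  93.]]
[(0.41, array([213.5,  66.5])), (0.17, array([732.5, 446. ]))]
rear corners [[271. 206.]
 [358. 313.]
 [232. 172.]]
```

View pics/g.png

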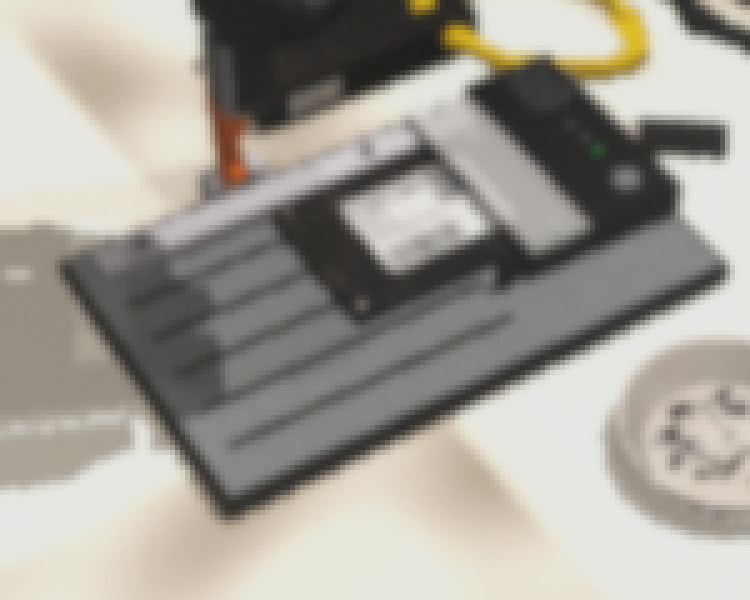

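The drive is home: its rear corners at (275,210) and (362,315) match the predicted (271,206) and (358,313). The latch is still up, with its base at (236,180). I go around to its outer side.

Emit:
arm_command(
  motion=[0.005,-0.025,0,0,0,0.005,-0.025,0,0,0,0.005,-0.024,0,0,0,0.004,-0.024,0,0,0,0,0,0,0,0,0,0,0.02,0,0,0,0,0.02,0,0,0,0,0.013,0,0,0,0,0,0,0,0,0,0,0,0],
)

```text
time: 23.2
ee_pos: [498.0, -68.9, 62.7]
orientation: [[0.982, -0.188, 0.001], [-0.188, -0.982, -0.0], [0.001, 0.0, -1.0]]
contact_force: [0.1, -0.6, -0.4]
gripper_width: -0.1
grasp_force: 0.0
```

```bash
python3 - <<'E'
from h import *
go((-107,40.3,65),-.189-np.pi/2)
im,d=camera("scene");b=cv2.cvtColor(im,4)[170:270,190:315]
im,d=camera("top");a=cv2.cvtColor(im,4)[210:310,220:320]
cv2.imwrite("pics/h.png",np.hstack([cv2.resize(b,(400,400),interpolation=3),cv2.resize(a,(400,400),interpolation=3)]))
E
```

```text
p [498.  -68.9  62.7] t 23.2 tgt [494.3 -90.3  65. ] turn 0.0001 shift mm [ 0.3 21.7 -2.3] F [ 0.1 -0.6 -0.4] q [-0.37  0.5   1.67 -0.    0.97  1.39] w -0.07293915903429332
```

View pics/h.png

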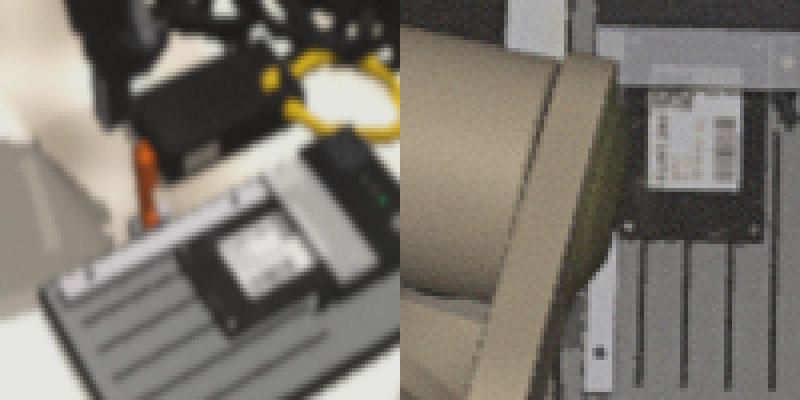

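Emit:
arm_command(
  motion=[0,0.004,0,0,0,0,0.004,0,0,0,0,0.004,0,0,0,0,0.004,0,0,0,0,0.004,0,0,0,0,0.004,0,0,0,0,0.004,0,0,0,0,0.003,0,0,0,0,0.003,0,0,0,0,0.003,0,0,0,0,0.0035,0.0015,0,0,0,0.0035,0.0015,0,0,0,0.0035,0.0015,0,0,0,0.003,0.002,0,0,0,0.003,0.002,0,0,0,0.003,0.003,0,0,0,0,0,0,0],
)

```text
time: 25.42
ee_pos: [487.1, -124.3, 50.5]
orientation: [[0.982, -0.188, -0.0], [-0.188, -0.982, 0.0], [-0.0, -0.0, -1.0]]
contact_force: [-1.1, 0.3, -0.4]
gripper_width: 0.3
grasp_force: 0.0
```

```bash
python3 - <<'E'
from h import *
go((-107,-3.5,29.5),-.189-np.pi/2)
im,d=camera("scene");b=cv2.cvtColor(im,4)[170:270,190:315]
cv2.imwrite("pics/i.png",cv2.resize(b,(625,500),interpolation=3))
E
```

```text
p [ 487.1 -124.3   50.5] t 25.425 tgt [ 486.  -133.3   29.5] turn 0.0 shift mm [ 0.7  9.1 21. ] F [-1.1  0.3 -0.4] q [-0.49  0.52  1.68 -0.    0.94  1.27] w 0.2636468725436304
```

View pics/i.png

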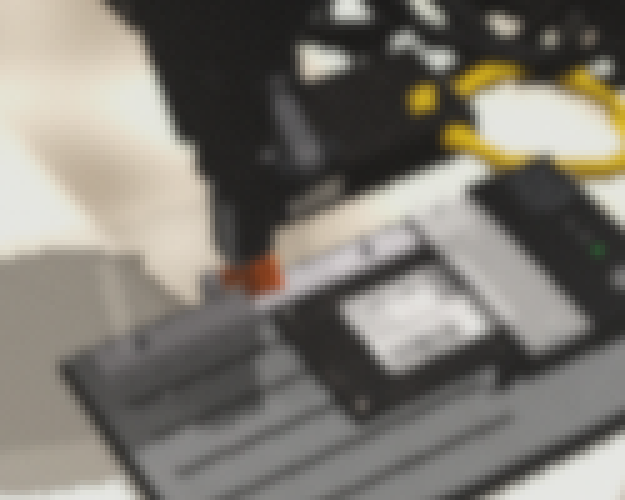

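The orange arm is folding in front of the fingers (crop about (255,275)). I follow its arc down.

Emit:
arm_command(
  motion=[0,0.002,0.0025,0,0,0,0.002,0.0025,0,0,0,0.002,0.0025,0,0,0,0.001,0.0025,0,0,0,0.001,0.0025,0,0,0,0.0005,0.0025,0,0,0,0.0005,0.002,0,0,0,0,0.002,0,0,0,0,0,0,0],
)

```text
time: 26.6
ee_pos: [485.4, -132.8, 31.7]
orientation: [[0.982, -0.188, -0.0], [-0.188, -0.982, 0.0], [-0.0, -0.0, -1.0]]
contact_force: [-0.6, -0.2, 0.3]
gripper_width: 0.1
grasp_force: 0.0
```

Emit:
arm_command(
  motion=[0,0,0.001,0,0,0,0,0,0,0],
)

```text
time: 26.85
ee_pos: [485.5, -132.9, 30.7]
orientation: [[0.982, -0.188, -0.0], [-0.188, -0.982, 0.0], [-0.0, -0.0, -1.0]]
contact_force: [-0.5, 0.8, 0.0]
gripper_width: -0.1
grasp_force: 0.0
```

Emit:
arm_command(
  motion=[0,0,0.001,0,0,0,0,0,0,0],
)

```text
time: 27.1
ee_pos: [485.5, -132.9, 29.8]
orientation: [[0.982, -0.188, -0.0], [-0.188, -0.982, 0.0], [-0.0, -0.0, -1.0]]
contact_force: [0.4, 0.0, -0.5]
gripper_width: 0.2
grasp_force: 0.0
```

Emit:
arm_command(
  motion=[0,0,0.001,0,0,0,0,0,0,0],
)

```text
time: 27.35
ee_pos: [485.6, -132.9, 29.4]
orientation: [[0.982, -0.187, 0.0], [-0.187, -0.982, -0.0], [0.0, 0.0, -1.0]]
contact_force: [-2.4, 0.8, 8.4]
gripper_width: -0.1
grasp_force: 4.0
```

Emit:
arm_command(
  motion=[0,0,0.0005,0,0,0,0,0,0,0],
)

```text
time: 27.6
ee_pos: [485.6, -132.9, 29.3]
orientation: [[0.982, -0.187, 0.001], [-0.187, -0.982, -0.0], [0.001, 0.0, -1.0]]
contact_force: [-3.7, 1.6, 12.4]
gripper_width: -0.2
grasp_force: 6.4
```

The latch hits its stop at z = 29.4, as expected. I retreat and check.

Emit:
arm_command(
  motion=[0,0,-0.005,0,0,0,0,-0.03,0,0,0,0,-0.05,0,0,0,0,-0.05,0,0,-0.05,0,-0.03,0,0,-0.06,0,0,0,0,-0.06,0,0,0,0,0,0,0,0,0,0,0,0,0,0],
)

```text
time: 28.72
ee_pos: [319.1, -101.5, 193.7]
orientation: [[0.982, -0.188, 0.001], [-0.188, -0.982, -0.001], [0.001, 0.001, -1.0]]
contact_force: [-0.2, -0.4, -0.6]
gripper_width: 0.5
grasp_force: 0.0
```

```bash
python3 - <<'E'
from h import *
o=observe();print(o["time"],o["contact_force"],o["dq"])
im,d=camera("scene");b=cv2.cvtColor(im,4)[170:290,190:340]
im,d=camera("top");a=cv2.cvtColor(im,4)[180:330,240:360]
cv2.imwrite("pics/j.png",np.hstack([cv2.resize(b,(450,500),interpolation=3),cv2.resize(a,(350,500),interpolation=3)]))
E
```

```text
28.725 [-0.19964637 -0.39135446 -0.59265255] [ 0.01178877  0.02761586 -0.02105518  0.00114673  0.00041958  0.00073164]
```

View pics/j.png

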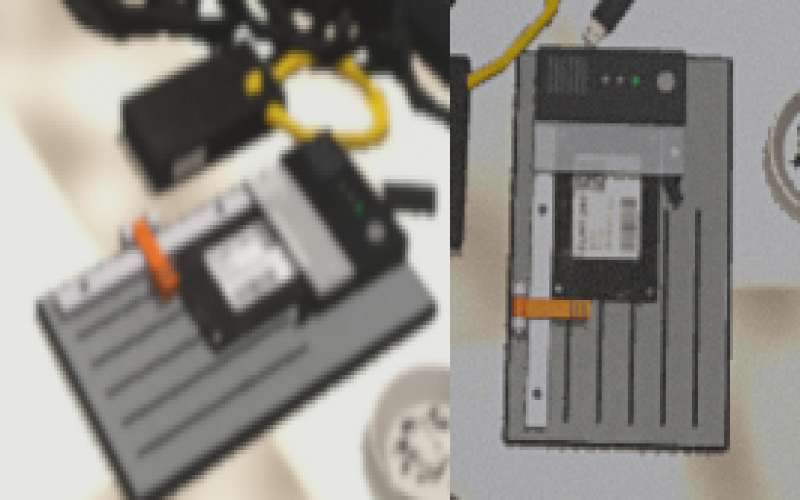

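The latch lies flat behind the drive's rear edge (top half, about (550,308)). The drive is square on the rail and up to the head, and the bystanders haven't moved.

```bash
python3 -c "
from bench import *
print(finish_job())"
```

```text
the job is handed in; nothing more can be done
None
```

The job is handed in: the drive is fully home against the connector and square on the rail, the latch is folded to its stop behind it, and the hand is clear; the final pictures show this, but no verdict came back.

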